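Put the abacus away and shut the desk cupboard

TASK

Put the abacus away: with the cupboard door still wide open, slide the abacus, standing upright, straight in until it meets the back panel. Then push the door shut, without slamming it, until it snaps fully home on its ball catch, and leave it shut. Do not knock the other things on the desk about.

Things in the scene. Friction and masses are not known exactly. Their poses are not given: they have to be found in the camera images.
- cupboard: Low brown wooden cupboard, no floor, fixed on the desk, 210 deep (x) x 240 wide (y) x 136 high mm. Origin: centre of its underside. x points from the open front (x = -105 mm) to the back panel (inner face x = +95 mm); side walls' inner faces at y = +-110 mm. The 12 mm roof (124 to 136 mm up) starts 50 mm behind the front plane: the first 50 mm inside are open from above.
- cupboard_front (a point): Middle of the cupboard's front plane at desk height; same axes as the cupboard. A sprung steel catch ball (16 mm) sticks out of the right (-y) wall 4 to 20 mm behind the front plane, 75 mm up, reaching in to y = -99 mm.
- door (a joint): Door angle, rad: 0 = fully shut; grows as it opens towards the robot; starts 1.1 to 1.45. It stays where left (hinge friction 0.04 N m) except near the catch: below about 0.095 the catch pushes back with up to about 0.9 N m (6 N if pushed 150 mm from the hinge); at about 0.042 it snaps over and pulls the door to its stop at 0. Left between these the door springs out again.
- door_hinge (a point): On the vertical hinge axis, left (+y) end of the cupboard's front plane, 65 mm up. Axes turn with the door: -y runs to the free edge, -x is outward normal to the outer face, which lies 12 mm out from here. The door is a brown wooden panel 238 wide, 12 thick, from 6 to 124 mm above the desk.
- door_edge (a point): Middle of the free edge on the door's outer face, 65 mm up; turns with the door. A brass knob 26 mm wide stands 22 mm out of the outer face 205 mm from the hinge, 35 mm up. A steel ball (16 mm), held up to 29 mm in from the inner face, 215 mm from the hinge, 75 mm up, meets the catch.
- abacus: Loose upright wooden counting frame, 0.25 to 0.5 kg: base 170 long (x) x 50 wide x 12 mm; end boards 44 wide, 100 mm high, outer faces 85 mm from the middle. Origin: centre of underside; x points into the cupboard. Starts 70 to 110 mm out of the front plane, turned up to 0.1 rad. All the way in, its origin is 10 mm beyond the cupboard's in cupboard x, near end 30 mm behind the front plane.
- abacus_front (a point): Middle of the outer face of the abacus's near (robot side) end board, 85 mm above the desk.
- notebook: Grey notebook 94 x 154 x 18 mm lying on the rear part of the cupboard roof; leave it alone. Origin: centre of its underside.
- cup: Green ceramic cup, 80 mm wide, 90 mm high, standing to the right of the cupboard; leave it alone. Origin: centre of its underside.
- paperweight: Clear acrylic block 80 x 80 x 30 mm on the desk, front right; leave it alone. Origin: centre of its underside.
Things that resemble listed ones, but are neither listed nor needed, are in the scene too. Of the things like the abacus, leave any that is yellow; of the rest the larger one is meant.

How it is judged:
On the way, in this order (a step that is already met when the one before it is completed fails the run):
1. the abacus stands upright all the way in, within 12 mm of the back panel, while the door is still open by more than 0.6 rad (x of abacus in the frame of cupboard above -0.002 m and angle between abacus's own z axis and vertical below 0.1 rad and value of joint door above 0.6 rad), for 0.2 s.
2. the door is shut on its catch (within 0.015 rad of fully shut) (value of joint door below 0.015 rad), for 0.2 s.
At the end, for the whole second after the job is handed in: The door is fully shut on its catch (within 0.015 rad), let go of, and the abacus stands upright (within 0.1 rad) and still in the cupboard within 12 mm of the back panel (value of joint door below 0.015 rad and x of abacus in the frame of cupboard above -0.002 m and angle between abacus's own z axis and vertical below 0.1 rad and linear speed of abacus below 0.02 m/s); the robot touches nothing.
It fails at once if the door is slammed: it turns shut faster than 2.5 rad/s before it reaches the catch (value of joint door above 0.12 rad and velocity of joint door below -2.5 rad/s).
It fails at once if the abacus is tipped by more than 0.4 rad (angle between abacus's own z axis and vertical above 0.4 rad).
It fails at once if the notebook, cup or paperweight is moved by more than 30 mm (distance of any of notebook, cup, paperweight from where it was at the start of the episode above 0.03 m).
It also fails if it takes over 54 s, if anything falls off the work surface, if the arm or the gripper's body presses on something with over 40 N, if the wrist force passes 120 N, or if a joint passes its speed limit or range.

ROBOT

A 6-joint arm with a two-finger parallel gripper is mounted at the origin on the work surface. World frame = base frame: x ahead of the robot, y to its left, z up, the work surface at z = 0. Lengths are in m, angles in rad, forces in N, time in s.
With the tool pointing down it reaches from about 0.225 to 0.875 m from the base axis. Payload 3.4 kg.
Tool frame: the origin (TCP) lies midway between the tips of the shut fingers; the grasp point (between the pads) lies 19 mm behind it (tcp_to_grasp is the distance from the TCP to the grasp point, in m); z points along the fingers, y is the line along which they close (so a half turn about z gives the same grasp; the last joint's range is limited). The gripper opens to 85 mm and grips with 20 to 120 N. Pads are 22 mm wide; open, the fingers measure 114 mm over their backs; the gripper's body (76 mm by 85 mm) begins 54 mm behind the grasp point. The pads swing forward as they close: fully open they stand 13 mm farther back than shut.
Start: joints at [-1.404, 0.276, 1.505, -0, 1.361, -0.121], TCP at [0.163, -0.551, 0.231] pointing down, gripper open.
Joint ranges: [-2.89, 2.89], [-0.75, 2.08], [0.22, 2.7], [-1.18, 4.32], [0.11, 2.71], [-2.7, 2.7]. Speed limits (rad/s): [2.57, 2.57, 3.14, 3.14, 3.14, 3.14].

INTERFACE

Orientations are given as a unit quaternion [w, x, y, z].
In Python, from plant import state, read_camera, get_calibration, job_done, tcp_to_grasp gives the robot as it stands.
- The arm moves only by the tool carry_out, never from a script. Its argument "motion" is a list of rows, each a list of 5 numbers: the finger opening in m, from 0 to 0.0854, then the shift along the tool's x, y, z in m, then the turn about the tool's z in degrees. In form: [[grip, dx, dy, dz, roll], ...]. A call has 1 to 10 rows; each row shifts and turns the commanded pose from where the row before left it, along the tool's axes as they then stand; what a row does not reach is not made up. A row lasts 1/12 s, in which the tool goes at most 41.7 mm and 7.16 degrees, less where a joint would pass 70% of its speed; a pose out of reach is approached as far as the arm can. A call with a gripper value outside its range is refused whole. The fingers move at their own pace and stop on an object; the grip force is fixed at half the most. Time passes only in rows, so rows that do not move let the fingers close. It gives the time, the measured TCP pose, the force, the opening and the grip force at its end, in the units of the state.
- state(): the state, without advancing time (a new reading comes with each control period).
- read_camera(name): name is "scene" or "top"; returns (picture, depth): 384x512x3 uint8, red, green, blue; 384x512 float32, m along the optical axis (not along the pixel's ray), 0 where there is no reading.
- get_calibration(name): a dict with "fov_y" (degrees; the focal length in pixels is half the picture's height over the tangent of half this angle, whatever the lens; pixels are square), "cx", "cy" (the principal point, pixels), "k1" (the pictures are not rectified: a ray, as slopes to the right and down, at radius r is drawn at 1 + k1 r^2 times it, then the intrinsics apply), "origin" and "rotation" of the camera in the world. Camera axes: x right, y up, looking along -z (the intrinsics and any distortion apply to the point x, -y, -z); pixel columns grow to the right and rows downward; lengths in m; the calibration is good to about 2 mm. A picture is of the moment at which its call begins. get_calibration takes no time and is no camera call.
- job_done(): hands the job in; it is judged then, once.
The state is a dict: "t": time; "qpos": joint angles; "dq": joint speeds; "effort": joint torques, N m; "ee_pos": TCP position; "eef_rot": TCP orientation; "force": force on the tool from outside, world axes, zero at the start; "wrist_torque": the same for the moment, N m; "grip_width": finger opening in m; "grip_force": force on a finger pad.
Only numpy, scipy, OpenCV 4.12 (cv2) and the standard library are available. Lean on these libraries where they do the work, as an engineer would, in place of code of your own. Each camera call takes 0.05 s, during which the arm holds its last target. There are 200 camera calls.

## Working session

There is one attempt and no reset: what is moved stays moved. The work goes in short steps, Python scripts to look and compute and a tool call to move; the robot and the scene stay as the last step left them, time stands still between calls to the robot, and variables do not carry over. Pictures are saved under pics/ and viewed, at most 10 in all, crops included, and the job is handed in when it is done.

Besides the shell and the picture viewer there is one more tool, called after "Emit:" by a JSON object that holds its "name" and its "arguments", one argument or row to a line. carry_out: Moves the arm, as the interface text tells. Its arguments: {"type":"object","properties":{"motion":{"type":"array","items":{"type":"array","items":{"type":"number"}}}},"required":["motion"]}

```bash
mkdir -p pics; ls; cat > h.py <<'E'
import numpy as np, cv2
from plant import *
def load(n):
    z=np.load(f'{n}.npz'); return z['im'],z['d']
def snap(n):
    im,d=read_camera(n); np.savez(f'{n}.npz',im=im,d=d); return im,d
def rays(n,uv):
    c=get_calibration(n); f=192/np.tan(np.radians(c['fov_y'])/2)
    uv=np.atleast_2d(uv).astype(float)
    K=np.array([[f,0,c['cx']],[0,f,c['cy']],[0,0,1.]])
    s=cv2.undistortPoints(uv.reshape(-1,1,2),K,np.array([c['k1'],0,0,0.])).reshape(-1,2)
    R=np.array(c['rotation'])
    if R.size==4:
        from scipy.spatial.transform import Rotation as Q
        R=Q.from_quat(np.roll(R,-1)).as_matrix()
    R=R.reshape(3,3)
    return np.array(c['origin']),np.c_[s[:,0],-s[:,1],-np.ones(len(s))]@R.T
def onplane(n,uv,z):
    o,r=rays(n,uv); return o+r*((z-o[2])/r[:,2])[:,None]
def cloud(n,d):
    v,u=np.mgrid[:384,:512]; o,r=rays(n,np.c_[u.ravel(),v.ravel()])
    return (o+r*d.reshape(-1,1)).reshape(384,512,3)
E
python3 - <<'E'
from h import *
for n in('scene','top'):
    im,d=snap(n); cv2.imwrite(f'pics/{n}0.png',cv2.resize(im[...,::-1],(800,600)))
    print(get_calibration(n),d.min(),d.max())
print(state(),tcp_to_grasp)
E
```

```text
pics
{'fov_y': 50.37640866094132, 'cx': 256.7934850921596, 'cy': 191.50466591399456, 'k1': -0.05672061570509749, 'origin': array([ 1.00096857, -0.39280931,  0.71967158]), 'rotation': array([0.82829375, 0.29755216, 0.16323521, 0.44580987])} 0.0 2.9827926
{'fov_y': 53.331040558818565, 'cx': 250.35470245857096, 'cy': 190.07542393715696, 'k1': -0.11365452713649495, 'origin': array([ 0.46084949, -0.11668797,  0.99362321]), 'rotation': array([ 0.71530632,  0.0289055 , -0.04020162, -0.69705464])} 0.0 1.8907286
{'t': 0.1, 'qpos': array([-1.40400790e+00,  2.76506936e-01,  1.50599915e+00, -1.69883417e-05,
        1.36070633e+00, -1.21014580e-01]), 'dq': array([ 0.00168644, -0.00116721, -0.00426638, -0.00104089, -0.00032215,
        0.00097736]), 'effort': array([ 6.54511005e-04, -4.17701590e+01, -2.46404314e+01, -2.45226929e-04,
        5.70569246e-03,  3.17710658e-06]), 'ee_pos': array([ 0.16311365, -0.55088708,  0.23054331]), 'eef_rot': array([-8.09477361e-04,  9.89663454e-01,  1.43407086e-01, -2.68378223e-05]), 'force': array([ 0.57639479,  0.27933459, -0.81398534]), 'wrist_torque': array([-0.01877915, -0.0341388 , -0.02489887]), 'grip_force': 0.0, 'grip_width': 0.08534661270463884} 0.0187
```

View pics/top0.png

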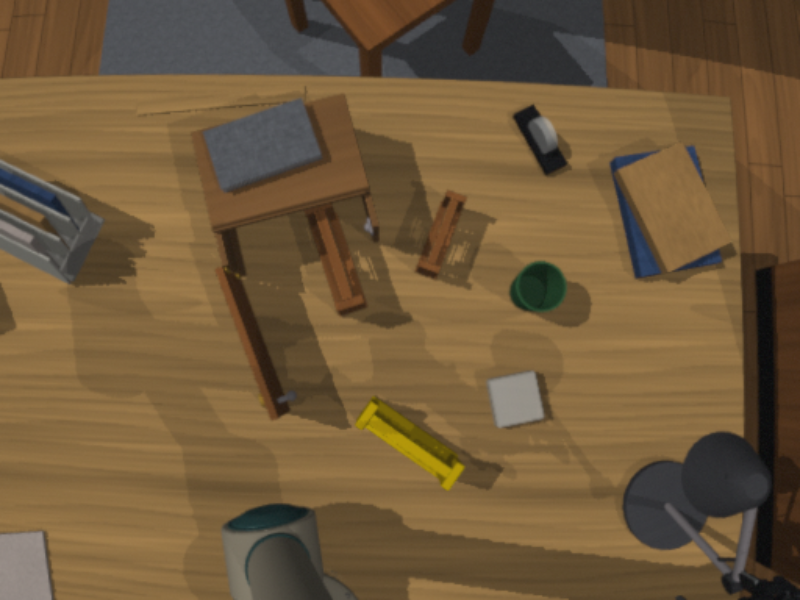

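View pics/scene0.png

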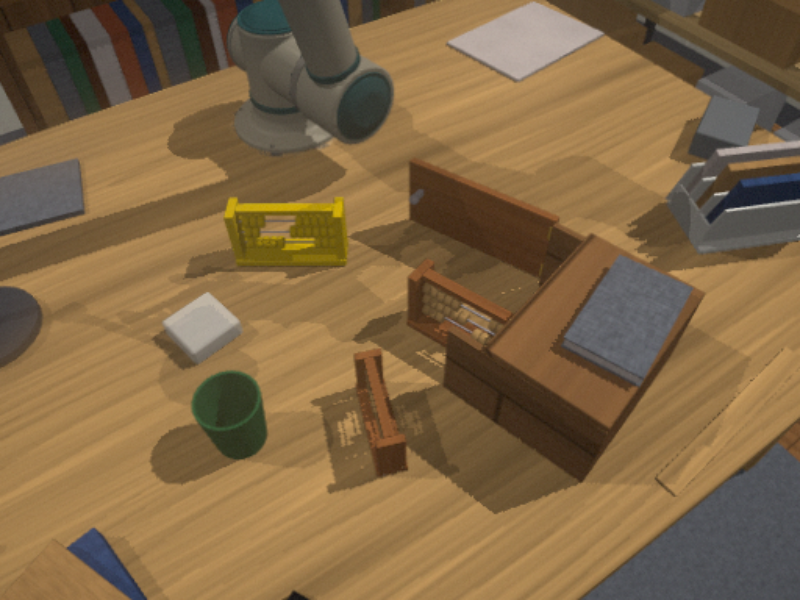

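The top view (800 px scale) shows the cupboard roof at (193,133)-(370,187) and the open door from (225,270) to (280,412). The abacus, red-brown and larger, is half in the mouth at (315,210)-(350,305), with the small decoy at (440,235). The yellow abacus is at (410,440), the paperweight at (515,400) and the cup at (538,288). The scene view agrees.

```bash
python3 - <<'E'
from h import *
im,d=load('top'); P=cloud('top',d)
# plane corners from pixels
f=.64
px=np.array([[193,133],[345,95],[370,187],[213,230]])*f
C=onplane('top',px,.136); print('roof',C.round(3).tolist(),[np.linalg.norm(C[i]-C[i-1]).round(3) for i in range(4)])
def reg(u0,u1,v0,v1,z0,z1,name):
    m=np.zeros((384,512),bool); m[int(v0*f):int(v1*f),int(u0*f):int(u1*f)]=1
    m&=(P[...,2]>z0)&(P[...,2]<z1)&(d>0); q=P[m]
    r=cv2.minAreaRect((q[:,:2]*1000).astype(np.float32)); print(name,len(q),q[:,2].mean().round(4),[np.round(x,1) for x in r]); print('   ',cv2.boxPoints(r).round(0).tolist()); return q
reg(185,385,90,245,.128,.165,'roof')
reg(205,300,225,420,.116,.132,'doortop')
reg(300,372,195,320,.09,.108,'boardtops')
reg(332,372,280,320,.085,.108,'neartop')
reg(330,380,175,245,.11,.145,'rwall')
reg(400,475,185,285,.05,.12,'decoy')
reg(480,550,365,430,.02,.04,'pw')
reg(505,570,255,315,.07,.1,'cup')
E
```

```text
roof [[0.786, 0.176, 0.136], [0.85, -0.052, 0.136], [0.707, -0.094, 0.136], [0.637, 0.135, 0.136]] [np.float64(0.154), np.float64(0.236), np.float64(0.149), np.float64(0.239)]
roof 6911 0.1436 [array([729.3,  39.4]), array([194.4, 241.2]), np.float64(16.1)]
    [[602.0, 128.0], [669.0, -103.0], [856.0, -50.0], [789.0, 182.0]]
doortop 700 0.1242 [array([501.8,  87.1]), array([285.8,  53.7]), np.float64(12.2)]
    [[356.0, 83.0], [368.0, 31.0], [647.0, 91.0], [636.0, 143.0]]
boardtops 574 0.1005 [array([613.2, -60.3]), array([163.8,  93.5]), np.float64(16.0)]
    [[522.0, -38.0], [547.0, -128.0], [705.0, -83.0], [679.0, 7.0]]
neartop 205 0.1003 [array([553.3, -61.2]), array([46.2, 43. ]), np.float64(19.8)]
    [[524.0, -49.0], [539.0, -89.0], [582.0, -74.0], [568.0, -33.0]]
rwall 489 0.1339 [array([687.2, -70.2]), array([77.2, 71.2]), np.float64(2.8)]
    [[647.0, -37.0], [650.0, -108.0], [727.0, -104.0], [724.0, -33.0]]
decoy 405 0.0752 [array([ 657., -208.]), array([ 33.4, 132. ]), np.float64(70.5)]
    [[589.0, -202.0], [714.0, -246.0], [725.0, -214.0], [600.0, -170.0]]
pw 1025 0.0306 [array([ 396.3, -335.9]), array([81.5, 81.3]), np.float64(12.2)]
    [[348.0, -305.0], [365.0, -384.0], [445.0, -367.0], [428.0, -288.0]]
cup 313 0.0854 [array([ 572.9, -359.8]), array([77.7, 79.8]), np.float64(1.6)]
    [[533.0, -321.0], [535.0, -401.0], [613.0, -399.0], [611.0, -319.0]]
```

```bash
python3 - <<'E'
from h import *
im,d=load('top')
a=cv2.resize(im[120:275,125:275,::-1],None,fx=3.8,fy=3.8,interpolation=cv2.INTER_CUBIC)[:600]
cv2.imwrite('pics/c0.png',a)
im,d=load('scene')
cv2.imwrite('pics/c1.png',cv2.resize(im[95:245,250:400,::-1],(600,600),interpolation=cv2.INTER_CUBIC))
P=cloud('top',load('top')[1])
# slices of z along abacus
for v in range(190,204,2):
    print(v,[(u,round(float(P[v,u,2]),3)) for u in range(204,240,2)])
E
```

```text
190 [(204, 0.003), (206, 0.0), (208, -0.0), (210, 0.0), (212, 0.003), (214, 0.013), (216, 0.011), (218, 0.012), (220, 0.102), (222, 0.1), (224, 0.099), (226, 0.096), (228, 0.102), (230, 0.102), (232, 0.012), (234, 0.003), (236, 0.002), (238, -0.0)]
192 [(204, -0.002), (206, -0.002), (208, 0.003), (210, -0.002), (212, 0.0), (214, 0.013), (216, 0.012), (218, 0.014), (220, 0.098), (222, 0.103), (224, 0.1), (226, 0.1), (228, 0.1), (230, 0.099), (232, 0.099), (234, 0.003), (236, 0.0), (238, -0.001)]
194 [(204, 0.002), (206, -0.001), (208, 0.002), (210, -0.001), (212, 0.002), (214, 0.098), (216, 0.1), (218, 0.1), (220, 0.101), (222, 0.101), (224, 0.1), (226, 0.099), (228, 0.1), (230, 0.099), (232, 0.1), (234, 0.015), (236, 0.0), (238, -0.001)]
196 [(204, 0.002), (206, 0.001), (208, 0.0), (210, -0.002), (212, 0.001), (214, -0.0), (216, 0.099), (218, 0.102), (220, 0.101), (222, 0.101), (224, 0.102), (226, 0.099), (228, 0.086), (230, 0.068), (232, 0.045), (234, 0.013), (236, -0.0), (238, 0.002)]
198 [(204, -0.001), (206, 0.002), (208, 0.001), (210, 0.002), (212, -0.0), (214, 0.0), (216, 0.101), (218, 0.099), (220, 0.098), (222, 0.084), (224, 0.069), (226, 0.049), (228, 0.031), (230, 0.012), (232, 0.004), (234, 0.002), (236, 0.001), (238, 0.001)]
200 [(204, 0.001), (206, -0.002), (208, 0.002), (210, 0.003), (212, 0.002), (214, -0.001), (216, 0.012), (218, 0.067), (220, 0.047), (222, 0.033), (224, 0.01), (226, 0.001), (228, 0.001), (230, 0.0), (232, -0.001), (234, 0.004), (236, 0.994), (238, -0.003)]
202 [(204, 0.002), (206, 0.001), (208, 0.002), (210, 0.004), (212, 0.001), (214, 0.001), (216, 0.002), (218, 0.011), (220, 0.0), (222, 0.002), (224, 0.002), (226, 0.001), (228, 0.002), (230, -0.001), (232, 0.001), (234, -0.0), (236, 0.001), (238, 0.003)]
```

View pics/c0.png

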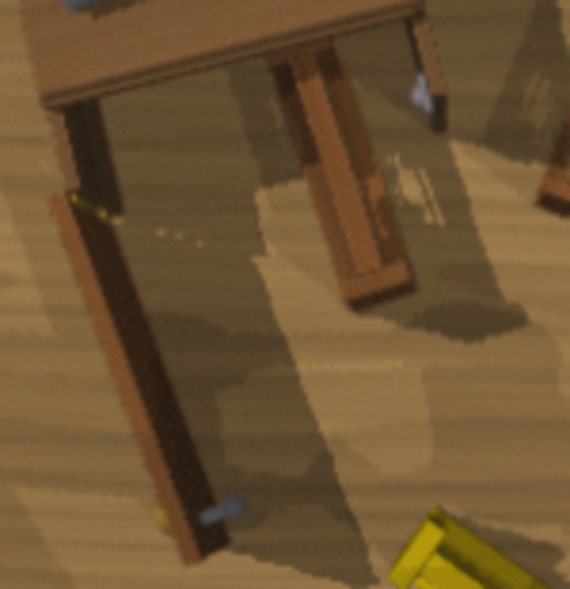

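The crop (3.8x, offset 125,120) shows the near end board's top from (347,300) to (412,283). The top rail runs from (307,55) to (373,268), and the door top edge from (60,200) to (197,560).

```bash
python3 - <<'E'
from h import *
im,d=load('top'); P=cloud('top',d)
g=lambda *p:np.array(p)/3.8+[125,120]
nb=onplane('top',g([348,300],[413,283],[342,280],[406,262]),.1)
print('near board',nb[:,:2].round(4).tolist(),np.linalg.norm(nb[0]-nb[1]))
for p in ([307,60],[330,130],[352,200],[373,265]):
    u=g(p)[0]; print(p,P[int(round(u[1])),int(round(u[0]))].round(4))
# base edges left & right (z=.012)
print('base',onplane('top',g([275,75],[345,290],[345,80],[412,290]),.012)[:,:2].round(4).tolist())
dt=onplane('top',g([50,200],[187,563],[72,195],[228,540],[206,560]),.124)
print('door top',dt[:,:2].round(4).tolist())
v=dt[1]-dt[0];print(np.linalg.norm(v),np.degrees(np.arctan2(v[1],v[0])))
print('front roof',onplane('top',g([43,97],[420,3],[60,185],[436,95],[446,92]),.136)[:,:2].round(4).tolist())
m=(abs(P[...,2]-.1)<.006)&(d>0); m[:170]=0; m[205:]=0; m[:,:205]=0; m[:,240:]=0
q=P[m]; print(len(q),q.mean(0)); r=cv2.minAreaRect((q[:,:2]*1000).astype(np.float32));print(r,cv2.boxPoints(r))
m=(abs(P[...,2]-.124)<.005)&(d>0); m[:,185:]=0; m[:172]=0;q=P[m]; print(len(q)); r=cv2.minAreaRect((q[:,:2]*1000).astype(np.float32));print(r,cv2.boxPoints(r))
w,V=np.linalg.eigh(np.cov(q[:,:2].T));print(np.degrees(np.arctan2(*V[::-1,1])),q.mean(0))
E
```

```text
near board [[0.5257, -0.0513], [0.5373, -0.0911], [0.538, -0.0472], [0.5502, -0.0864]] 0.04139868357934492
[307, 60] [ 0.6749 -0.0211  0.1023]
[330, 130] [ 0.6317 -0.037   0.1027]
[352, 200] [ 0.5871 -0.0526  0.0997]
[373, 265] [ 0.5471 -0.0657  0.1002]
base [[0.686, 0.0109], [0.5388, -0.0426], [0.6838, -0.0375], [0.54, -0.088]]
door top [[0.5799, 0.1304], [0.3649, 0.0377], [0.5832, 0.117], [0.3793, 0.0137], [0.3671, 0.0264]]
0.23405811299611073 -156.6629056199412
front roof [[0.6409, 0.135], [0.7045, -0.0912], [0.5874, 0.1214], [0.6479, -0.1025], [0.6499, -0.1085]]
260 [ 0.55628412 -0.0597687   0.10066341]
((564.12890625, -57.20940399169922), (69.08262634277344, 42.98558807373047), 19.90769386291504) [[524.33325  -48.762486]
 [538.9701   -89.17936 ]
 [603.92456  -65.65633 ]
 [589.2877   -25.239449]]
568
((403.4327087402344, 70.71401977539062), (365.8998718261719, 84.98152160644531), 5.697741508483887) [[217.16814   94.83149 ]
 [225.60515   10.269819]
 [589.69727   46.59655 ]
 [581.26025  131.15822 ]]
-161.63396631084188 [0.46760444 0.08010773 0.12454543]
```

Emit:
{"name": "carry_out", "arguments": {
  "motion": [
    [0.015,0.015,-0.012,0,0],
    [0.015,0.03,-0.024,0,0],
    [0.015,0.03,-0.024,0,0],
    [0.015,0.03,-0.024,0,0],
    [0.015,0.03,-0.024,0,0],
    [0.015,0.03,-0.024,0,0],
    [0.015,0.03,-0.024,0,0],
    [0.015,0.03,-0.024,0,0],
    [0.015,0.03,-0.024,0,0],
    [0.015,0.03,-0.024,0,0]
  ]
}}

```text
t: 0.93
ee_pos: [0.3722, -0.25, 0.2311]
eef_rot: [-0.0, 0.99, 0.143, -0.0]
force: [0.5, -0.5, -0.4]
grip_width: 0.0148
grip_force: 0.0
```

Emit:
{"name": "carry_out", "arguments": {
  "motion": [
    [0.015,0.03,-0.024,0,0],
    [0.015,0.03,-0.024,0,0],
    [0.015,0.03,-0.024,0,0],
    [0.015,0.03,-0.024,0,0],
    [0.015,0.025,-0.02,0,0],
    [0.015,0.016,-0.016,0,0],
    [0.015,0,0,0,0],
    [0.015,0,0,0,0]
  ]
}}

```text
t: 1.6
ee_pos: [0.4887, -0.0786, 0.2308]
eef_rot: [-0.0, 0.989, 0.145, -0.001]
force: [0.4, -0.3, 0.2]
grip_width: 0.0148
grip_force: 0.0
```

Emit:
{"name": "carry_out", "arguments": {
  "motion": [
    [0.015,0,0,0.026,0],
    [0.015,0,0,0.035,0],
    [0.015,0,0,0.035,0],
    [0.015,0,0,0.035,0],
    [0.015,0,0,0.017,0],
    [0.015,0,0,0.009,0],
    [0.015,0,0,0,0],
    [0.015,0,0,0,0]
  ]
}}

```text
t: 2.27
ee_pos: [0.4889, -0.0805, 0.0747]
eef_rot: [0.0, 0.99, 0.143, 0.0]
force: [0.3, -0.1, 0.2]
grip_width: 0.0149
grip_force: 0.0
```

Emit:
{"name": "carry_out", "arguments": {
  "motion": [
    [0.015,0.008,0,0,0],
    [0.015,0.008,0,0,0],
    [0.015,0.008,0,0,0],
    [0.015,0.008,0,0,0],
    [0.015,0.008,0,0,0],
    [0.015,0.008,0,0,0],
    [0.015,0.008,0,0,0],
    [0.015,0.008,0,0,0]
  ]
}}

```text
t: 2.93
ee_pos: [0.5501, -0.061, 0.0742]
eef_rot: [-0.0, 0.99, 0.144, -0.001]
force: [-3.7, -1.3, 4.3]
grip_width: 0.0152
grip_force: 2.0
```

```bash
python3 - <<'E'
from h import *
im,d=snap('top'); im2,d2=snap('scene')
a=cv2.resize(im[110:270,115:275,::-1],(400,400)); b=cv2.resize(im2[85:245,240:400,::-1],(400,400))
cv2.imwrite('pics/p1.png',np.hstack([a,b])); print(state()['force'],state()['ee_pos'])
E
```

```text
[ 0.07972193 -0.1998647  -0.56318819] [ 0.55244634 -0.06109743  0.07426599]
```

View pics/p1.png

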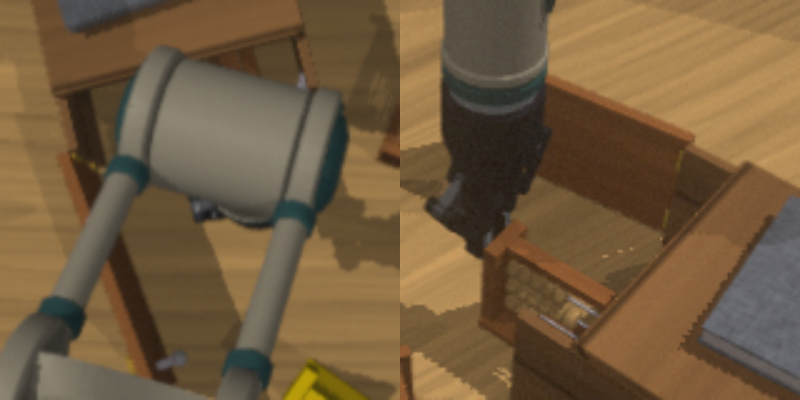

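The fingers are on the near board, and the abacus is upright and moving straight in. The door has not been touched.

Emit:
{"name": "carry_out", "arguments": {
  "motion": [
    [0.015,0.008,0,0,0],
    [0.015,0.008,0,0,0],
    [0.015,0.008,0,0,0],
    [0.015,0.008,0,0,0],
    [0.015,0.008,0,0,0],
    [0.015,0.008,0,0,0],
    [0.015,0.008,0,0,0],
    [0.015,0.008,0,0,0],
    [0.015,0.008,0,0,0],
    [0.015,0.008,0,0,0]
  ]
}}

```text
t: 3.87
ee_pos: [0.6275, -0.0385, 0.0742]
eef_rot: [0.0, 0.99, 0.143, -0.0]
force: [-1.1, -0.5, -1.4]
grip_width: 0.015
grip_force: 0.8
```

Emit:
{"name": "carry_out", "arguments": {
  "motion": [
    [0.015,0.004,0,0,0],
    [0.015,0.004,0,0,0],
    [0.015,0.003,0,0,0],
    [0.015,0.003,0,0,0]
  ]
}}

```text
t: 4.2
ee_pos: [0.6402, -0.0347, 0.0743]
eef_rot: [0.0, 0.99, 0.143, -0.0]
force: [-2.8, -0.5, -0.1]
grip_width: 0.0149
grip_force: 1.0
```

Emit:
{"name": "carry_out", "arguments": {
  "motion": [
    [0.015,0.002,0,0,0],
    [0.015,0.002,0,0,0],
    [0.015,0.002,0,0,0]
  ]
}}

```text
t: 4.45
ee_pos: [0.6459, -0.0331, 0.0743]
eef_rot: [0.0, 0.99, 0.143, -0.0]
force: [-2.0, -1.0, 0.0]
grip_width: 0.0149
grip_force: 1.0
```

Emit:
{"name": "carry_out", "arguments": {
  "motion": [
    [0.015,0.002,0,0,0],
    [0.015,0.001,0,0,0],
    [0.015,0,0,0,0]
  ]
}}

```text
t: 4.7
ee_pos: [0.6492, -0.0321, 0.0743]
eef_rot: [0.0, 0.99, 0.143, 0.0]
force: [-0.8, -0.5, -1.1]
grip_width: 0.0152
grip_force: 0.5
```

Emit:
{"name": "carry_out", "arguments": {
  "motion": [
    [0.015,0.002,0,0,0],
    [0.015,0.002,0,0,0]
  ]
}}

```text
t: 4.87
ee_pos: [0.6509, -0.0315, 0.0743]
eef_rot: [0.0, 0.99, 0.144, -0.002]
force: [-8.9, -4.0, 4.6]
grip_width: 0.0149
grip_force: 4.9
```

Emit:
{"name": "carry_out", "arguments": {
  "motion": [
    [0.015,0.002,0,0,0],
    [0.015,0.0,0,0,0]
  ]
}}

```text
t: 5.03
ee_pos: [0.6508, -0.0315, 0.0744]
eef_rot: [0.0, 0.99, 0.144, -0.004]
force: [-10.1, -3.6, 4.9]
grip_width: 0.0154
grip_force: 5.2
```

Contact with the back panel came 19 mm in, where it was predicted. Now I back out and rise.

Emit:
{"name": "carry_out", "arguments": {
  "motion": [
    [0.015,-0.005,0,0,0],
    [0.015,-0.015,0,0,0],
    [0.015,-0.025,0,0,0],
    [0.015,-0.025,0,-0.01,0],
    [0.015,-0.02,0,-0.03,0],
    [0.0,-0.01,0,-0.03,-7],
    [0.0,0,0,-0.03,-7],
    [0.0,0,0,-0.03,-7],
    [0.0,0,0,0,-7],
    [0.0,0,0,0,-7]
  ]
}}

```text
t: 5.87
ee_pos: [0.5614, -0.0592, 0.2078]
eef_rot: [0.003, 0.899, 0.437, 0.004]
force: [-0.5, -0.5, -0.4]
grip_width: -0.0001
grip_force: 0.0
```

```bash
python3 - <<'E'
from h import *
im,d=snap('top'); im2,d2=snap('scene')
a=cv2.resize(im[110:270,115:275,::-1],(400,400)); b=cv2.resize(im2[85:245,240:400,::-1],(400,400))
cv2.imwrite('pics/p2.png',np.hstack([a,b])); s=state(); print(s['ee_pos'],s['qpos'],s['eef_rot'])
E
```

```text
[ 0.5599229  -0.05884738  0.20547909] [-2.28675639e-01  2.71299356e-01  1.57710341e+00  6.06297817e-04
  1.28904032e+00  4.43629246e-01] [0.00107431 0.90080929 0.43420989 0.00179874]
```

View pics/p2.png

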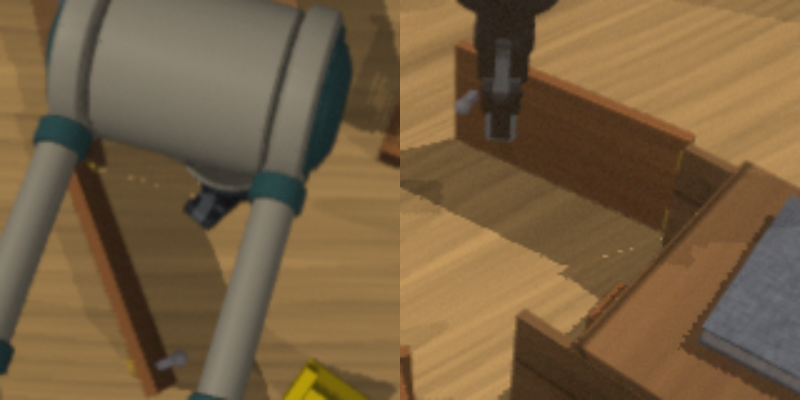

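The abacus is fully in: only its near board top shows, just under the roof edge in the right panel at (605,305). The door still stands wide open. Next I go over the door to its outer side.

Emit:
{"name": "carry_out", "arguments": {
  "motion": [
    [0,0.0,-0.02,0,0],
    [0,0.005,-0.03,0,0],
    [0,0.005,-0.035,0,0],
    [0,0.005,-0.035,0,0],
    [0,0.005,-0.035,0,0],
    [0,0.005,-0.035,0,0],
    [0,0.004,-0.025,0,0],
    [0,0,-0.015,0,0],
    [0,0,0,0,0]
  ]
}}

```text
t: 6.72
ee_pos: [0.3942, 0.1089, 0.2041]
eef_rot: [-0.001, 0.901, 0.434, -0.0]
force: [0.0, -0.5, -0.1]
grip_width: -0.0001
grip_force: 0.0
```

Emit:
{"name": "carry_out", "arguments": {
  "motion": [
    [0,0,0,0,-6.9],
    [0,0,0,0,-6.9],
    [0,0,0,0,-6.9],
    [0,0,0,0,-6.9],
    [0,0,0,0,-6.9],
    [0,0,0,0,-6.9],
    [0,0,0,0,-6.9],
    [0,0,0,0,-6.9],
    [0,0,0,0,-6.6],
    [0,0,0,0,0]
  ]
}}

```text
t: 7.55
ee_pos: [0.398, 0.1066, 0.2042]
eef_rot: [0.001, 0.55, 0.835, 0.0]
force: [-0.4, -0.3, -0.3]
grip_width: 0.0
grip_force: 0.0
```

```bash
cat > dr.py <<'E'
from h import *
from scipy.spatial.transform import Rotation as Q
s=state(); p=s['ee_pos']; R=Q.from_quat(np.roll(s['eef_rot'],-1)).as_matrix()
yaw=np.degrees(np.arctan2(R[1,0],R[0,0])); H=np.array([.587,.1234])
v=p[:2]-H; th=np.radians(yaw-90+180-0); e=np.array([np.cos(np.radians(yaw+90)),np.sin(np.radians(yaw+90))]); n=R[:2,0]
print('yaw',yaw,'pos',p.round(4),'r',v@e,'o',v@n,'door angle if flush',np.radians(195.8-yaw),'F',s['force'],'q6',s['qpos'][5])
E
python3 dr.py
```

```text
yaw 113.22953552878579 pos [0.398  0.1066 0.2042] r 0.18029956414509182 o 0.059132303795713936 door angle if flush 1.4411264699236868 F [-0.35923969 -0.3470596  -0.2948384 ] q6 -0.3126315409945104
```

Emit:
{"name": "carry_out", "arguments": {
  "motion": [
    [0,0,0,0.025,0],
    [0,0,0,0.035,0],
    [0,0,0,0.035,0],
    [0,0,0,0.025,0],
    [0,0,0,0.014,0],
    [0,-0.008,0,0,0],
    [0,-0.01,0,0,0],
    [0,-0.008,0,0,0],
    [0,-0.006,0,0,0],
    [0,-0.003,0,0,0]
  ]
}}

```text
t: 8.38
ee_pos: [0.4125, 0.0737, 0.0715]
eef_rot: [0.001, 0.551, 0.835, 0.001]
force: [0.9, 0.6, -0.0]
grip_width: 0.0002
grip_force: 0.0
```

```bash
python3 dr.py
```

```text
yaw 113.15755996216797 pos [0.4125 0.0737 0.0715] r 0.17994629771420775 o 0.02290062679755032 door angle if flush 1.4423826805421565 F [ 0.91134537  0.5968951  -0.01878401] q6 -0.3934194878985929
```

Emit:
{"name": "carry_out", "arguments": {
  "motion": [
    [0,-0.0063,-0.0006,0,-2],
    [0,-0.0126,-0.0012,0,-4],
    [0,-0.0126,-0.0012,0,-4],
    [0,-0.0126,-0.0012,0,-4],
    [0,-0.0126,-0.0012,0,-4],
    [0,-0.0126,-0.0012,0,-4],
    [0,-0.0126,-0.0012,0,-4],
    [0,-0.0126,-0.0012,0,-4],
    [0,-0.0126,-0.0012,0,-4],
    [0,-0.0063,-0.0006,0,-2]
  ]
}}

```text
t: 9.22
ee_pos: [0.4752, -0.0196, 0.0713]
eef_rot: [0.002, 0.264, 0.964, 0.0]
force: [-0.4, 1.0, 0.2]
grip_width: -0.0003
grip_force: 0.0
```

```bash
python3 dr.py; python3 - <<'E'
from h import *
im,d=snap('top'); im2,d2=snap('scene')
a=cv2.resize(im[110:270,115:275,::-1],(400,400)); b=cv2.resize(im2[85:245,240:400,::-1],(400,400))
cv2.imwrite('pics/p3.png',np.hstack([a,b]))
E
```

```text
yaw 149.35649827802794 pos [ 0.4752 -0.0196  0.0713] r 0.1800374427129727 o 0.02333512971588685 door angle if flush 0.8105920212040687 F [-0.43912365  0.95717911  0.171268  ] q6 -1.2232416694182244
```

View pics/p3.png

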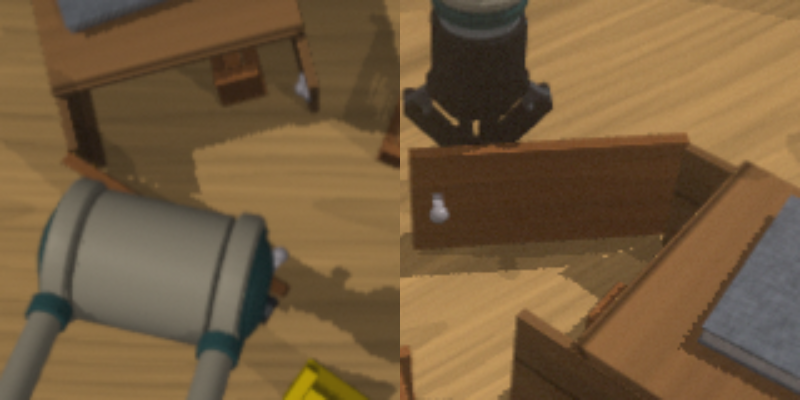

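The door follows at about 0.81 rad. The abacus's near board top, at (238,75) in the left panel, is inside the mouth. I check its depth before shutting the door.

```bash
python3 - <<'E'
from h import *
im,d=load('top'); P=cloud('top',d)
q=P[128:156,198:224].reshape(-1,3); q=q[abs(q[:,2]-.1)<.006][:,:2]-[.620,.008]
a=np.radians(15.8); q=q@np.array([[np.cos(a),-np.sin(a)],[np.sin(a),np.cos(a)]])
print(len(q),np.percentile(q,[2,50,98],axis=0))
E
```

```text
155 [[ 0.02867512 -0.06827285]
 [ 0.03786476 -0.04700181]
 [ 0.05560204 -0.02663544]]
```

Emit:
{"name": "carry_out", "arguments": {
  "motion": [
    [0,-0.0063,-0.0006,0,-2],
    [0,-0.0126,-0.0012,0,-4],
    [0,-0.0126,-0.0012,0,-4],
    [0,-0.0126,-0.0012,0,-4],
    [0,-0.0126,-0.0012,0,-4],
    [0,-0.0126,-0.0012,0,-4],
    [0,-0.0126,-0.0012,0,-4],
    [0,-0.0126,-0.0012,0,-4],
    [0,-0.0126,-0.0012,0,-4],
    [0,-0.0063,-0.0006,0,-2]
  ]
}}

```text
t: 10.15
ee_pos: [0.5798, -0.0567, 0.0709]
eef_rot: [0.001, -0.047, 0.999, -0.0]
force: [0.1, 1.1, -0.1]
grip_width: -0.0003
grip_force: 0.0
```

```bash
python3 dr.py
```

```text
yaw -174.64239241931958 pos [ 0.5798 -0.0567  0.0709] r 0.1786308583929852 o 0.0239956648396786 door angle if flush 6.46543943668201 F [ 0.08561287  1.12323086 -0.13930153] q6 -1.8813353892692752
```

Emit:
{"name": "carry_out", "arguments": {
  "motion": [
    [0,-0.0047,-0.0005,0,-1.5],
    [0,-0.0047,-0.0005,0,-1.5],
    [0,-0.0047,-0.0005,0,-1.5],
    [0,-0.0047,-0.0005,0,-1.5],
    [0,-0.0047,-0.0005,0,-1.5],
    [0,-0.0047,-0.0005,0,-1.5],
    [0,0,0,0,0]
  ]
}}

```text
t: 10.73
ee_pos: [0.6086, -0.0549, 0.0705]
eef_rot: [0.001, -0.125, 0.992, -0.0]
force: [0.9, 0.3, 0.2]
grip_width: 0.0002
grip_force: 0.0
```

```bash
python3 dr.py
```

```text
yaw -165.63978738162703 pos [ 0.6086 -0.0549  0.0705] r 0.1781183813940224 o 0.02329145389162712 door angle if flush 6.308314337517647 F [0.88025497 0.32457552 0.18850092] q6 -2.0258907213453927
```

Emit:
{"name": "carry_out", "arguments": {
  "motion": [
    [0,-0.003,0,0,-1],
    [0,-0.002,0,0,-0.5],
    [0,-0.002,0,0,0]
  ]
}}

```text
t: 10.98
ee_pos: [0.6109, -0.0535, 0.0699]
eef_rot: [-0.003, -0.138, 0.99, -0.0]
force: [-9.7, -3.8, 4.0]
grip_width: -0.0001
grip_force: 0.0
```

Firm stop, so the door is home. I release and look.

Emit:
{"name": "carry_out", "arguments": {
  "motion": [
    [0,0.006,0,0,0],
    [0,0.02,0,0,0],
    [0,0.03,0,0,0],
    [0,0.035,0,0,0],
    [0,0.02,0,-0.02,0],
    [0,0.01,0,-0.035,0],
    [0,0.01,0,-0.035,0],
    [0,0,0,-0.02,0],
    [0,0,0,0,0],
    [0,0,0,0,0]
  ]
}}

```text
t: 11.82
ee_pos: [0.4885, -0.0891, 0.1817]
eef_rot: [0.002, -0.137, 0.991, -0.001]
force: [-0.6, 0.2, -1.0]
grip_width: 0.0004
grip_force: 0.0
```

```bash
python3 - <<'E'
from h import *
im,d=snap('top'); im2,d2=snap('scene'); P=cloud('top',d)
a=cv2.resize(im[90:250,115:275,::-1],(400,400)); b=cv2.resize(im2[85:245,240:400,::-1],(400,400))
cv2.imwrite('pics/p4.png',np.hstack([a,b])); print(state()['force'])
q=P[90:250,115:275].reshape(-1,3); q=q[abs(q[:,2]-.124)<.004][:,:2]-[.620,.008]
t=np.radians(15.8); q=q@np.array([[np.cos(t),-np.sin(t)],[np.sin(t),np.cos(t)]])
q=q[(abs(q[:,0])<.06)&(abs(q[:,1])<.115)]
for y in(-.1,-.05,0,.05,.1):
    m=abs(q[:,1]-y)<.015; print(y,m.sum(),q[m,0].mean() if m.any() else None)
E
```

```text
[0.40272414 0.13522983 0.11398703]
-0.1 111 0.00574788166980772
-0.05 69 -0.005700449116980021
0 9 0.01420192365990586
0.05 71 -0.006907025629451022
0.1 136 0.007251016810869625
```

View pics/p4.png

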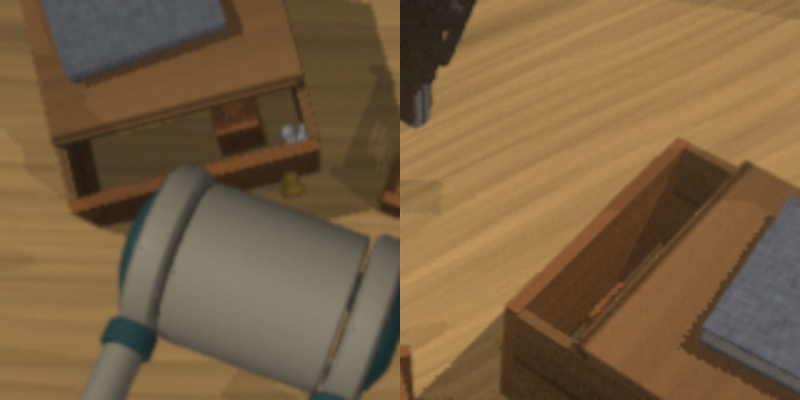

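The door lies flush across the front, symmetric at both ends (-5.7 and -6.9 mm at its mid-thickness). The abacus stands inside, with its board top at (235,125), and the robot is clear, so I hand the job in.

```bash
python3 -c "
from plant import *
print(job_done())"
```

```text
the job is handed in; nothing more can be done
None
```

The abacus is upright against the back panel, the door is shut on its catch, the arm is clear, and the job was handed in at about 12 s; no verdict came back.

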